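# Lay a T-square on a sloped board for a cut line

### The arm

A 6-joint arm with a two-finger parallel gripper is mounted at the origin on the work surface. World frame = base frame: x ahead of the robot, y to its left, z up, the work surface at z = 0. Lengths are in mm, angles in rad, forces in N, time in s.
With the tool pointing down it reaches from about 250 to 725 mm from the base axis. Payload 9.7 kg.
Tool frame: the origin (TCP) lies midway between the tips of the shut fingers; the grasp point (between the pads) lies 19 mm behind it; z points along the fingers, y is the line along which they close (so a half turn about z gives the same grasp; the last joint's range is limited). The gripper opens to 85 mm and grips with 20 to 120 N. Pads are 22 mm wide; open, the fingers measure 114 mm over their backs; the gripper's body (76 mm by 85 mm) begins 54 mm behind the grasp point. The pads swing forward as they close: fully open they stand 13 mm farther back than shut.
Start: joints at [1.174, 0.087, 0.176, 1.66, 0, 1.571], TCP at [212.555, 507.265, 231.284] pointing down, gripper open.
Joint ranges: [-3.13, 3.13], [-0.85, 1.81], [-1.15, 1.24], [-2.2, 2.28], [-1.44, 1.52], [-3.14, 3.14]. Speed limits (rad/s): [2.22, 2.22, 2.57, 3.14, 3.14, 3.14].

### API

Orientations are given as a unit quaternion [x, y, z, w].
In Python, from cell import get_state, get_image, ticket, look_for, mark_of gives the robot as it stands. The module is installed in compiled form; this text tells all that it offers.
- The arm moves only by the tool arm_command, never from a script. Its argument "increments" is a list of rows, each an object with "fingers": the opening in per cent of the stroke, from 0 (shut) to 100 (fully open); "translation": the shift along the world's x, y, z in cm, a list of three; "twist": the turn, a rotation vector about the world's x, y, z in rad, a list of three. In form: [{"fingers": fingers, "translation": [x, y, z], "twist": [wx, wy, wz]}, ...]. A call has 1 to 12 rows; each row is the pose to reach, as a shift and turn from the pose commanded when the call began; what a row does not reach only later rows make up. A row lasts 1/10 s, in which the tool goes at most 50 mm and 8.59 degrees, less where a joint would pass 70% of its speed; a pose out of reach is approached as far as the arm can. A call with a gripper value outside its range is refused whole. The fingers move at their own pace and stop on an object; the grip force is fixed at half the most. Time passes only in rows, so rows that repeat a pose let the fingers close. It gives the time, the measured TCP pose, the force, the opening and the grip force at its end, in the units of the state.
- get_state(): the state, without advancing time (a new reading comes with each control period).
- get_image(name): name is "side" or "top"; returns a dict with "frame" (400x640x3 uint8, blue, green, red), "intrinsics" (3x3 intrinsics, pixels), "k1" (the pictures are not rectified: a ray, as slopes to the right and down, at radius r is drawn at 1 + k1 r^2 times it, then the intrinsics apply), "world_from_camera" (4x4, takes a point from camera to world coordinates). Camera axes: x right, y up, looking along -z (the intrinsics and any distortion apply to the point x, -y, -z); pixel columns grow to the right and rows downward; lengths in mm; the calibration is good to about 2 mm. A picture is of the moment at which its call begins. There is no depth.
- ticket.hand_in(): hands the job in; it is judged then, once.
Trained networks look in a picture, given as the dict that the camera call returned (one of the last four; its "shot" number tells which), for a name from the list of things; names that differ only in an ending like _2 or _b are one class to them, and where a whole thing is asked for, a point or a joint stands for the part that bears it (a point fixed in the world has none). Each returns a list of dicts, best first, with "confidence" (0 to 1); they miss things now and then, are a little off and sometimes report something else, mostly with a low value. They report only what shows in the picture. A call takes as long as a camera call. They do not tell look-alikes from the thing itself.
- look_for(picture, name): "at" ([x, y, z] in mm, in world coordinates, good to about 4 mm: the middle of the surface that is visible of it).
- mark_of(picture, name): "at" ([x, y, z] in mm, in world coordinates, good to about 4 mm: a listed point, or the origin of a listed thing).
The state is a dict: "time_s": time; "joint_positions": joint angles; "joint_vel": joint speeds; "joint_torque": joint torques, N m; "tcp_pos": TCP position; "orientation": TCP orientation; "contact_force": force on the tool from outside, world axes, zero at the start; "torque": the same for the moment, N m; "width": finger opening in mm; "gripper_force": force on a finger pad.
Only numpy, scipy, OpenCV 4.12 (cv2) and the standard library are available. Lean on these libraries where they do the work, as an engineer would, in place of code of your own. Each camera call takes 0.05 s, during which the arm holds its last target. There are 200 camera calls.

### The job

Pick the T-square up off its wooden rest and lay it on the sloped board with its red grip up, its head hooked over the board's upper edge, its blade lying flat down the slope and the blade's yellow edge along the pencil line. Once it lies there, draw the head firmly but gently (about 10 N, never a hard shove) against the aluminium edging for a moment so that it sits flush along its whole length, then let go and leave it there. Leave everything else on the bench alone.

Things in the scene. Friction and masses are not known exactly. Their poses are not given: they have to be found in the camera images.
- square: Loose T-square, 180 g. Origin: where the head's inner face, blade underside and blade centre line meet; z up out of the blade, x from blade to head. mm: aluminium blade x -150..0, y -20..20, z 0..4, yellow strip along its +y edge; wooden head x 0..24, y -70..70, z -16..14; red grip on the head x 2..22 (pinch along x), y -35..35, z 14..36. Weight centre 15 to 35 mm from the head, under the blade
- grip (a point): middle of the red grip of the square, 11 mm below its top; at (12, 0, 25) mm in the square's frame
- end_left (a point): left (+y) end of the head's inner face, at (0, 70, 0) mm in the square's frame
- end_right (a point): right (-y) end of the head's inner face, at (0, -70, 0) mm in the square's frame
- yellow_edge (a point): point on the yellow edge of the blade, on its underside, at (-80, 20, 0) mm in the square's frame
- rest: Fixed light wooden block, 90 (x) by 120 (y) by 30 mm high, left or right of the stand; origin: centre of its underside. The square's blade lies flat on it (blade underside 30 mm above the bench), the head just beyond its +x side with its bottom 14 mm above the bench
- board: Wooden board on a fixed stand, sloping 30 degrees, rising away from the robot. Origin: middle of its upper edge, at the edging's outer face, level with the board's top face, 150 mm above the bench; x up the slope, y left along the edge, z out of the face. 200 (x) by 280 (y) by 22 mm. Red clamp on its lower left corner (x under -170, y over 109, 24 mm high). Beyond the upper edge is open space
- edging: aluminium strip along the whole upper edge of the board, its outer face flat at x = 0 of the board, from 3 to 22 mm below the board's top face; same origin and axes as the board. Fixed and stiff.
- line (a point): point on the dark pencil line on the board's top face, 80 mm down the slope from the upper edge; the line is 2 mm wide, runs straight down the slope (along the board's x), and its distance from the board's middle varies from start to start
- hammer: hammer lying behind the stand on the right; leave alone
- screwdriver: screwdriver lying behind the stand on the left; leave alone
- can: yellow-labelled tin, 66 mm wide, 120 mm high, behind the stand; leave alone
- jar: jar, 70 mm wide, 90 mm high, on the right; leave alone
- tape: grey roll, 100 mm wide, 30 mm high, on the left; leave alone
- sanding_block: cork sanding block, 70 x 110 x 35 mm, on the right; leave alone
- mug: blue mug, 80 mm wide, 90 mm high, behind the stand; leave alone
- tray: fixed blue hardware tray, 150 x 110 x 40 mm, on the side of the stand where the rest is not
Mind the look-alikes: they are no part of the job. Leave any pink or turquoise look-alike of the rest alone.

How it is judged:
By the outcome, as a careful person would: the job done as asked, in the order asked, and still so for the second after the job is handed in, with the robot touching nothing.
It also fails if it takes over 48 s, if anything falls off the work surface, if the arm or the gripper's body presses on something with over 40 N, if the wrist force passes 120 N, or if a joint passes its speed limit or range.

## Working session

There is one attempt and no reset: what is moved stays moved. The work goes in short steps, Python scripts to look and compute and a tool call to move; the robot and the scene stay as the last step left them, time stands still between calls to the robot, and variables do not carry over. Pictures are saved under pics/ and viewed, at most 10 in all, crops included, and the job is handed in when it is done.

Besides the shell and the picture viewer there is one more tool, called as name([rows], argument=value, ...), one row to a line, values as JSON. arm_command: Moves the arm, as the interface text tells. Its arguments: {"type":"object","properties":{"increments":{"type":"array","items":{"type":"object","properties":{"fingers":{"type":"number"},"translation":{"type":"array","items":{"type":"number"}},"twist":{"type":"array","items":{"type":"number"}}}}}},"required":["increments"]}

```bash
mkdir -p pics; ls; cat > h.py <<'E'
import numpy as np, cv2
from cell import get_state, get_image, ticket, look_for, mark_of
def project(im,P):
    T=np.linalg.inv(im["world_from_camera"]);P=np.atleast_2d(P)
    c=P@T[:3,:3].T+T[:3,3]; s=np.c_[c[:,0],-c[:,1]]/-c[:,2:3]
    s=s*(1+im["k1"]*(s**2).sum(1,keepdims=True)); K=np.array(im["intrinsics"])
    return s@K[:2,:2].T+K[:2,2]
def ray(im,uv):
    K=np.array(im["intrinsics"]); s=cv2.undistortPoints(np.array(uv,float).reshape(-1,1,2),K,np.array([im["k1"],0,0,0,0.])).reshape(-1,2)
    W=np.array(im["world_from_camera"]); d=np.c_[s[:,0],-s[:,1],-np.ones(len(s))]@W[:3,:3].T
    return W[:3,3],d
def onplane(im,uv,p,n):
    o,d=ray(im,uv); n=np.array(n,float); t=((np.array(p)-o)@n)/(d@n); return o+d*t[:,None]
E
python3 - <<'E'
from h import *
for n in("top","side"):
    im=get_image(n);cv2.imwrite(f"pics/{n}0.png",im["frame"]);print(n,np.round(im["world_from_camera"],3).tolist(),im["k1"],np.round(im["intrinsics"],1).tolist())
    for t in("square","grip","end_left","end_right","yellow_edge","board","line","rest"):
        print(t,[(np.round(r["at"]).tolist(),round(r["confidence"],2)) for r in mark_of(im,t)[:3]])
print(get_state())
E
```

```text
pics
top [[-0.041, 0.978, -0.205, 327.701], [-0.999, -0.04, 0.007, 7.4], [-0.002, 0.205, 0.979, 1184.415], [0.0, 0.0, 0.0, 1.0]] -0.021229784455259342 [[426.8, 0.0, 328.9], [0.0, 426.8, 211.6], [0.0, 0.0, 1.0]]
square [([519.0, 290.0, 28.0], 0.8), ([655.0, -288.0, 4.0], 0.71)]
grip [([536.0, 291.0, 56.0], 0.65), ([740.0, 283.0, -2.0], 0.61), ([639.0, -27.0, 151.0], 0.3)]
end_left [([520.0, 356.0, 29.0], 0.88), ([742.0, 287.0, 2.0], 0.58)]
end_right [([521.0, 213.0, 30.0], 0.89)]
yellow_edge [([442.0, 311.0, 30.0], 0.56)]
board [([638.0, -30.0, 149.0], 0.84), ([799.0, 175.0, -4.0], 0.45)]
line [([564.0, -7.0, 105.0], 0.47)]
rest [([256.0, 252.0, -3.0], 0.83), ([472.0, -333.0, 1.0], 0.74), ([352.0, 446.0, -0.0], 0.71)]
side [[0.997, 0.048, -0.057, 461.464], [-0.074, 0.618, -0.783, -1192.135], [-0.002, 0.785, 0.62, 1084.571], [0.0, 0.0, 0.0, 1.0]] 0.017409705925421747 [[504.5, 0.0, 323.8], [0.0, 504.5, 198.5], [0.0, 0.0, 1.0]]
square [([522.0, 286.0, 34.0], 0.57)]
grip [([528.0, 292.0, 56.0], 0.75)]
end_left [([518.0, 360.0, 32.0], 0.67)]
end_right [([517.0, 221.0, 30.0], 0.93), ([478.0
[... 253 characters left out ...]
, 'joint_positions': array([1.17401752e+00, 8.68996766e-02, 1.75933612e-01, 1.65979877e+00,
       2.02820435e-05, 1.57078106e+00]), 'joint_vel': array([ 0.0010211 , -0.00029817, -0.00118779,  0.0003491 ,  0.00108694,
        0.00094439]), 'joint_torque': array([ 1.70962961e-03, -5.20098639e+01,  4.64853179e+01,  1.60825104e-03,
        1.18939574e-04,  1.02795980e-06]), 'tcp_pos': array([212.54545969, 507.28168822, 231.30160931]), 'orientation': array([ 1.97083099e-01,  9.80386787e-01,  1.74375389e-05, -6.83825728e-06]), 'contact_force': array([ 0.87906464,  0.3554618 , -0.73512257]), 'torque': array([-0.00596052,  0.01666451, -0.02453089]), 'gripper_force': 0.0, 'width': 85.07098831176219}
```

View pics/top0.png

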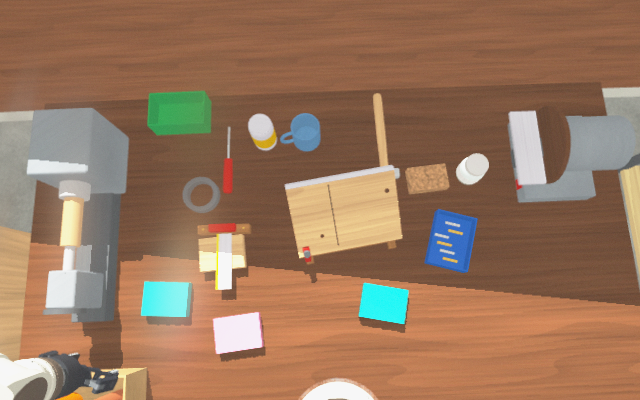

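View pics/side0.png

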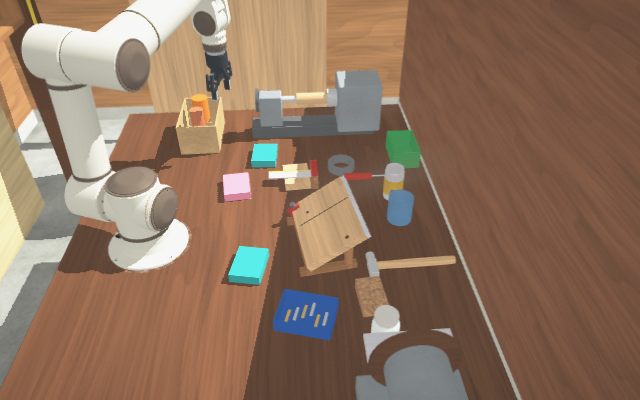

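```bash
python3 - <<'E'
import cv2
a=cv2.imread("pics/top0.png")[155:270,190:410];cv2.imwrite("pics/top0c.png",cv2.resize(a,None,fx=3.6,fy=3.6,interpolation=cv2.INTER_CUBIC))
a=cv2.imread("pics/side0.png")[150:280,260:380];cv2.imwrite("pics/side0c.png",cv2.resize(a,None,fx=4.5,fy=4.5,interpolation=cv2.INTER_CUBIC))
E
```

```text
(no output)
```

View pics/top0c.png

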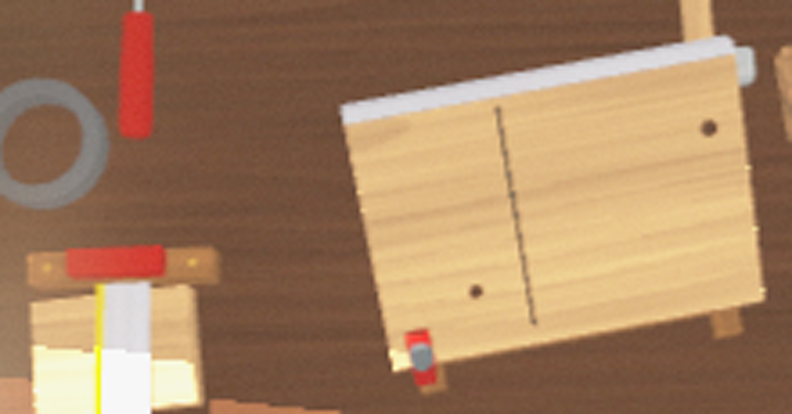

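View pics/side0c.png

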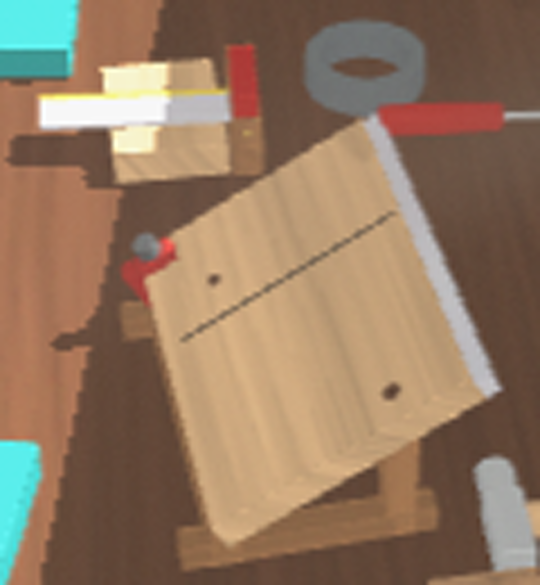

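```bash
cat > fit.py <<'E'
from h import *
from scipy.optimize import least_squares
from scipy.spatial.transform import Rotation as R
T=get_image("top");S=get_image("side")
t=lambda x,y:(190+(x+.5)/3.6-.5,155+(y+.5)/3.6-.5)
s=lambda x,y:(260+(x+.5)/4.5-.5,150+(y+.5)/4.5-.5)
def bp(yaw,x,y): return R.from_euler('zy',[yaw,-np.pi/6]).as_matrix(),np.array([x,y,150.])
def sp(yaw,x,y): return R.from_euler('z',yaw).as_matrix(),np.array([x,y,30.])
def fit(obs,pose,p0):
    def f(p):
        M,o=pose(*p[:3]); r=[]
        for im,uv,q in obs:
            q=np.array([np.nan if a=='L' else a for a in q],float)
            if np.isnan(q[1]): q[1]=p[3]
            r.append(project(im,M@q+o)[0]-uv)
        return np.ravel(r)
    z=least_squares(f,p0,loss='soft_l1'); print(np.round(z.x,3));print(np.round(f(z.x).reshape(-1,2),1).tolist()); return z.x
b=fit([(T,t(342,104),(0,140,-3)),(T,t(732,36),(0,-140,-3)),(T,t(765,300),(-200,-140,0)),
 (S,s(370,113),(0,140,-3)),(S,s(500,390),(0,-140,-3)),(S,s(232,545),(-200,-140,0)),
 (T,t(534,324),(-185,'L',0)),(S,s(396,212),(-8,'L',0)),(T,t(498,107),(-8,'L',0)),(S,s(181,341),(-185,'L',0))],bp,[-.15,638,-30,25.])
q=fit([(T,t(67,250),(22,35,36)),(T,t(163,247),(22,-35,36)),(T,t(28,253),(24,70,14)),(T,t(218,248),(24,-70,14)),(T,t(218,284),(0,-70,14)),(T,t(28,288),(0,70,14)),
 (S,s(228,46),(2,35,36)),(S,s(255,44),(22,35,36)),(S,s(40,97),(-150,20,4)),(S,s(42,128),(-150,-20,4))],sp,[0,520,290.])
E
python3 - <<'E'
from fit import *
for y in(140,0,-140):print(np.round(project(T,bp(*b[:3])[0]@np.array([0,y,-22.])+bp(*b[:3])[1])[0],1))
E
```

```text
[ 1.47000e-01  6.36942e+02 -2.86930e+01  3.34320e+01]
[[-0.0, 1.7], [0.6, 0.3], [1.8, 0.1], [2.0, 2.3], [-3.2, -7.1], [-5.1, -5.7], [0.7, -0.2], [1.7, -1.0], [-1.6, -3.5], [0.7, 0.3]]
[-1.00000e-02  5.19457e+02  2.86705e+02]
[[0.4, -0.1], [-0.1, -0.0], [0.7, 0.2], [-0.7, 0.0], [-0.8, -1.3], [0.4, -0.8], [-0.3, 0.0], [-0.7, 0.3], [-0.3, -0.0], [-1.0, -0.4]]
[285.2 183.3]
[338.5 173.4]
[392.3 163.4]
```

```bash
cat > fit2.py <<'E'
from fit import *
def fb(p):
    M,o=bp(*p[:3]);r=[]
    for im,uv,q in [(T,t(342,104),(0,140,-3)),(T,t(730,37),(0,-140,-3)),(T,t(765,300),(-200,-140,0)),(T,t(393,370),(-200,140,0)),
 (S,s(370,113),(0,140,-3)),(S,s(500,390),(0,-140,-22)),(S,s(232,545),(-200,-140,-22)),
 (T,t(534,324),(p[5],p[3],0)),(S,s(396,212),(p[4],p[3],0)),(T,t(498,107),(p[4],p[3],0)),(S,s(181,341),(p[5],p[3],0))]:
        r.append(project(im,M@np.array(q)+o)[0]-uv)
    return np.ravel(r)
z=least_squares(fb,[.15,637,-29,33,-10,-185],loss='soft_l1')
b=z.x
if __name__=="__main__":
    print(np.round(b,3));print(np.round(fb(b).reshape(-1,2),1).tolist())
    for n,I,c,f in(("top",T,(155,270,190,410),3.6),("side",S,(150,280,260,380),4.5)):
        a=cv2.resize(I["frame"][c[0]:c[1],c[2]:c[3]],None,fx=f,fy=f,interpolation=cv2.INTER_CUBIC)
        M,o=bp(*b[:3])
        for zz,col in((0,(0,255,0)),(-3,(255,0,255)),(-22,(255,0,0))):
            P=np.array([[0,140,zz],[0,-140,zz],[-200,-140,zz],[-200,140,zz]])@M.T+o
            uv=((project(I,P)-[c[2],c[0]]+.5)*f-.5)
            cv2.polylines(a,[np.int32(uv*16)],True,col,1,cv2.LINE_AA,4)
        P=np.array([[0,b[3],0],[-200,b[3],0]])@M.T+o
        cv2.polylines(a,[np.int32(((project(I,P)-[c[2],c[0]]+.5)*f-.5)*16)],False,(0,0,255),1,cv2.LINE_AA,4)
        cv2.imwrite(f"pics/{n}_ov.png",a)
E
python3 fit2.py; python3 -c "
import cv2,numpy as np
a=cv2.imread('pics/top_ov.png')[:,300:790];b=cv2.imread('pics/side_ov.png')
b=cv2.resize(b[80:,90:],None,fx=.7,fy=.7);h=max(len(a),len(b));p=lambda x:np.pad(x,((0,h-len(x)),(0,0),(0,0)))
c=np.hstack([p(a),p(b)]);print(c.shape);cv2.imwrite('pics/ov.png',c[:,:800])"
```

```text
[ 1.47000e-01  6.36942e+02 -2.86930e+01  3.34320e+01]
[[-0.0, 1.7], [0.6, 0.3], [1.8, 0.1], [2.0, 2.3], [-3.2, -7.1], [-5.1, -5.7], [0.7, -0.2], [1.7, -1.0], [-1.6, -3.5], [0.7, 0.3]]
[-1.00000e-02  5.19457e+02  2.86705e+02]
[[0.4, -0.1], [-0.1, -0.0], [0.7, 0.2], [-0.7, 0.0], [-0.8, -1.3], [0.4, -0.8], [-0.3, 0.0], [-0.7, 0.3], [-0.3, -0.0], [-1.0, -0.4]]
[ 1.38000e-01  6.38112e+02 -2.72310e+01  3.17320e+01 -1.77750e+01
 -1.87458e+02]
[[-0.7, 0.7], [0.6, 0.2], [0.6, 0.3], [0.4, -1.6], [2.7, 1.8], [-0.2, -2.9], [-1.2, -1.8], [0.3, 0.1], [-0.5, 0.6], [-0.9, -0.5], [0.4, 0.3]]
(414, 805, 3)
```

View pics/ov.png

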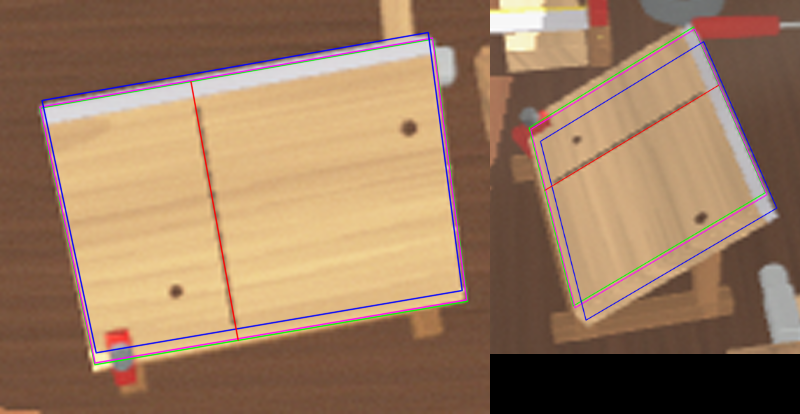

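The top view shows the square at crop (123,262) on its rest, yellow edge to the left. The board's edging runs from (342,104) to (730,37), and the pencil line from (498,107) to (534,324). The fitted overlay agrees to about 1 px. I'm going above the grip now.

arm_command([
  {"fingers": 100,"translation": [31.9,-22.1,-10],"twist": [0,0,-1.184]},
  {"fingers": 100,"translation": [31.9,-22.1,-10],"twist": [0,0,-1.184]},
  {"fingers": 100,"translation": [31.9,-22.1,-10],"twist": [0,0,-1.184]},
  {"fingers": 100,"translation": [31.9,-22.1,-10],"twist": [0,0,-1.184]},
  {"fingers": 100,"translation": [31.9,-22.1,-10],"twist": [0,0,-1.184]},
  {"fingers": 100,"translation": [31.9,-22.1,-10],"twist": [0,0,-1.184]},
  {"fingers": 100,"translation": [31.9,-22.1,-10],"twist": [0,0,-1.184]},
  {"fingers": 100,"translation": [31.9,-22.1,-10],"twist": [0,0,-1.184]},
  {"fingers": 100,"translation": [31.9,-22.1,-10],"twist": [0,0,-1.184]},
  {"fingers": 100,"translation": [31.9,-22.1,-10],"twist": [0,0,-1.184]},
  {"fingers": 60,"translation": [31.9,-22.1,-10],"twist": [0,0,-1.184]},
  {"fingers": 60,"translation": [31.9,-22.1,-10],"twist": [0,0,-1.184]},
])

```text
time_s: 2.3
tcp_pos: [530.9, 287.2, 132.0]
orientation: [0.71, 0.704, 0.0, 0.0]
contact_force: [0.1, 0.6, 0.5]
width: 58.8
gripper_force: 0.0
```

arm_command([
  {"fingers": 55,"translation": [0,0,-4],"twist": [0,0,0]},
  {"fingers": 55,"translation": [0,0,-6.5],"twist": [0,0,0]},
  {"fingers": 55,"translation": [0,0,-8.5],"twist": [0,0,0]},
  {"fingers": 55,"translation": [0,0,-8.5],"twist": [0,0,0]},
  {"fingers": 40,"translation": [0,0,-8.5],"twist": [0,0,0]},
  {"fingers": 30,"translation": [0,0,-8.5],"twist": [0,0,0]},
  {"fingers": 28,"translation": [0,0,-8.5],"twist": [0,0,0]},
])

```text
time_s: 3.0
tcp_pos: [532.1, 286.8, 47.9]
orientation: [0.71, 0.704, 0.001, 0.0]
contact_force: [-1.3, -0.1, -0.3]
width: 23.8
gripper_force: 0.0
```

arm_command([
  {"fingers": 10,"translation": [0,0,0],"twist": [0,0,0]},
  {"fingers": 0,"translation": [0,0,0],"twist": [0,0,0]},
  {"fingers": 0,"translation": [0,0,0],"twist": [0,0,0]},
  {"fingers": 0,"translation": [0,0,0],"twist": [0,0,0]},
  {"fingers": 0,"translation": [0,0,0],"twist": [0,0,0]},
  {"fingers": 0,"translation": [0,0,0],"twist": [0,0,0]},
])

```text
time_s: 3.6
tcp_pos: [532.2, 286.7, 48.0]
orientation: [0.711, 0.704, 0.001, 0.0]
contact_force: [-1.1, 1.3, 6.1]
width: 18.4
gripper_force: 58.8
```

```bash
python3 - <<'E'
from h import *
s=get_state();print(s["tcp_pos"],s["orientation"],s["width"],s["gripper_force"],s["contact_force"],s["torque"])
E
```

```text
[532.15977521 286.73419468  47.95035075] [7.10594551e-01 7.03600751e-01 1.15725296e-03 1.69832598e-04] 18.365011080238293 58.81056547164917 [-1.07079135  1.25565851  6.12825668] [0.04260182 0.32456898 0.04325363]
```

```bash
cat > plan.py <<'E'
import numpy as np
from scipy.spatial.transform import Rotation as R
from fit2 import bp
b=[.138,638.1,-27.2,31.7]
M,o=bp(*b[:3])
print((R.from_matrix(M)*R.from_euler('z',.010)).as_rotvec())
for dx,dz in((14,70),(14,25),(14,0),(0,0)): print(dx,dz,np.round(M@np.array([12+dx,b[3]-20,18+dz])+o,1))
print(M.round(3))
E
python3 plan.py|tail -8
```

```text
[-0.03874566 -0.52263387  0.14460076]
14 70 [615.  -12.  238.3]
14 25 [637.5 -12.  199.3]
14 0 [650.  -12.  177.7]
0 0 [638.  -14.  170.7]
[[ 0.858 -0.119 -0.5  ]
 [ 0.138  0.99   0.   ]
 [ 0.495 -0.069  0.866]]
```

arm_command([
  {"fingers": 0,"translation": [0,0,1],"twist": [0,0,0]},
  {"fingers": 0,"translation": [0,0,3],"twist": [0,0,0]},
  {"fingers": 0,"translation": [0,0,6],"twist": [0,0,0]},
  {"fingers": 0,"translation": [0,0,10],"twist": [0,0,0]},
  {"fingers": 0,"translation": [0,0,14],"twist": [0,0,0]},
  {"fingers": 0,"translation": [0,0,18],"twist": [0,0,0]},
  {"fingers": 0,"translation": [0,0,21],"twist": [0,0,0]},
  {"fingers": 0,"translation": [0,0,22],"twist": [0,0,0]},
  {"fingers": 0,"translation": [0,0,22],"twist": [0,0,0]},
])

```text
time_s: 4.6
tcp_pos: [532.0, 286.5, 267.6]
orientation: [0.711, 0.704, 0.001, 0.0]
contact_force: [-0.9, -0.1, -2.8]
width: 18.8
gripper_force: 59.1
```

arm_command([
  {"fingers": 0,"translation": [2,-4,0],"twist": [-0.005,-0.06,0.017]},
  {"fingers": 0,"translation": [4,-8,1],"twist": [-0.01,-0.15,0.04]},
  {"fingers": 0,"translation": [6,-12,1],"twist": [-0.017,-0.23,0.062]},
  {"fingers": 0,"translation": [8,-16,1],"twist": [-0.024,-0.32,0.088]},
  {"fingers": 0,"translation": [8.3,-20,1],"twist": [-0.031,-0.42,0.115]},
  {"fingers": 0,"translation": [8.3,-24,0],"twist": [-0.039,-0.523,0.145]},
  {"fingers": 0,"translation": [8.3,-27.5,0],"twist": [-0.039,-0.523,0.145]},
  {"fingers": 0,"translation": [8.3,-29.4,-1],"twist": [-0.039,-0.523,0.145]},
  {"fingers": 0,"translation": [8.3,-29.85,-2],"twist": [-0.039,-0.523,0.145]},
  {"fingers": 0,"translation": [8.3,-29.85,-2.5],"twist": [-0.039,-0.523,0.145]},
  {"fingers": 0,"translation": [8.3,-29.85,-2.8],"twist": [-0.039,-0.523,0.145]},
  {"fingers": 0,"translation": [8.3,-29.85,-2.8],"twist": [-0.039,-0.523,0.145]},
])

```text
time_s: 5.8
tcp_pos: [614.5, -11.1, 237.2]
orientation: [0.634, 0.729, 0.17, 0.195]
contact_force: [0.8, 0.7, -1.5]
width: 18.4
gripper_force: 59.5
```

```bash
cat > look.py <<'E'
import sys
from plan import *
from h import *
s=get_state(); q=R.from_quat(s["orientation"])
print("tcp_b",np.round(M.T@(s["tcp_pos"]-o),1),"tool in board",np.round(M.T@q.as_matrix(),3).tolist(),"F_b",np.round(M.T@s["contact_force"],1),"tau",np.round(s["torque"],2),s["time_s"],s["width"])
ims=[get_image(n) for n in("top","side")]
u=[project(i,M@np.array([-60,12,10.])+o)[0] for i in ims]
out=[]
for i,p in zip(ims,u):
    x,y=np.int32(p); x0=max(x-55,0);y0=max(y-80,0);print("crop",x0,y0)
    out.append(cv2.resize(i["frame"][y0:y0+150,x0:x0+110],(396,540),interpolation=cv2.INTER_CUBIC))
cv2.imwrite(sys.argv[1],np.hstack(out))
for i,n in zip(ims,("top","side")):
    cv2.imwrite(sys.argv[1][:-4]+"_"+n+".png",i["frame"])
    for t_ in("end_left","end_right","yellow_edge","grip","line"):
        r=mark_of(i,t_)[:1]
        if r: print(n,t_,np.round(M.T@(np.array(r[0]["at"])-o),1),round(r[0]["confidence"],2))
E
python3 look.py pics/a.png | tail -14
```

```text
0 0 [638.  -14.  170.7]
[[ 0.858 -0.119 -0.5  ]
 [ 0.138  0.99   0.   ]
 [ 0.495 -0.069  0.866]]
tcp_b [26.  12.5 88.2] tool in board [[-0.002, 1.0, 0.001], [1.0, 0.002, 0.001], [0.001, 0.001, -1.0]] F_b [-1.1  1.  -2.3] tau [-0.    0.56 -0.04] 5.9 18.717122640237783
crop 282 119
crop 280 126
top end_left [13.  84.4 67.3] 0.68
top grip [28.5 18.3 96.8] 0.76
side end_left [13.4 84.3 71.7] 0.62
side end_right [12.4 85.5 72.9] 0.58
side yellow_edge [-70.5  35.2  73.4] 0.73
side grip [25.1 15.2 98.3] 0.7
side line [15.6 11.5 70.3] 0.67
```

View pics/a.png

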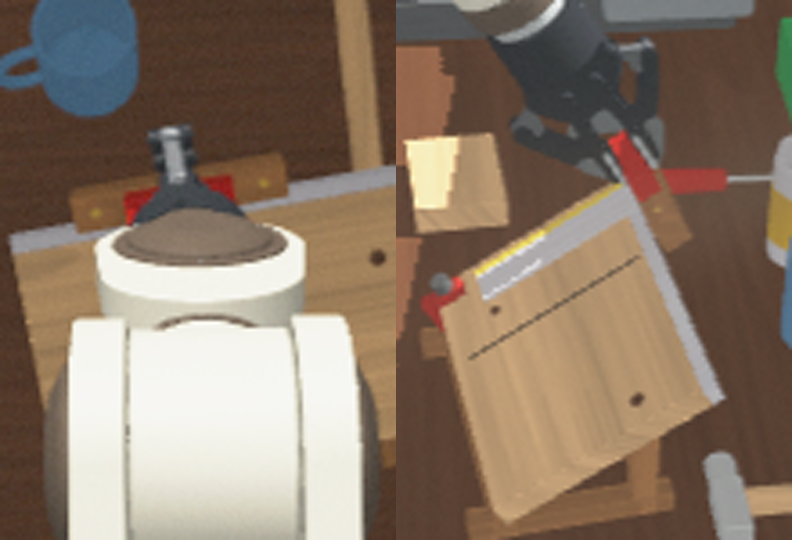

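arm_command([
  {"fingers": 0,"translation": [0.75,-0.05,-1.3],"twist": [0,0,0]},
  {"fingers": 0,"translation": [1.75,-0.1,-3.03],"twist": [0,0,0]},
  {"fingers": 0,"translation": [2.5,-0.1,-4.33],"twist": [0,0,0]},
  {"fingers": 0,"translation": [2.9,-0.1,-5.02],"twist": [0,0,0]},
  {"fingers": 0,"translation": [2.9,-0.1,-5.02],"twist": [0,0,0]},
])

```text
time_s: 7.0
tcp_pos: [643.3, -13.2, 185.9]
orientation: [0.634, 0.729, 0.169, 0.194]
contact_force: [1.2, 0.5, -1.3]
width: 18.6
gripper_force: 59.5
```

```bash
python3 look.py pics/b.png | tail -11; python3 - <<'E'
import cv2,numpy as np
a=cv2.imread("pics/b_side.png")[130:260,280:400]
cv2.imwrite("pics/b1.png",cv2.resize(a,None,fx=4.6,fy=4.6,interpolation=cv2.INTER_CUBIC))
E
```

```text
[ 0.138  0.99   0.   ]
 [ 0.495 -0.069  0.866]]
tcp_b [25.6 10.5 30.4] tool in board [[-0.0, 1.0, 0.0], [1.0, 0.0, -0.0], [-0.0, 0.0, -1.0]] F_b [-0.   0.8 -0.4] tau [ 0.04  0.59 -0.  ] 7.1 18.683500333530624
crop 282 119
crop 280 126
top end_left [12.2 82.8 13.1] 0.65
top end_right [ 13.5 -62.6  11.9] 0.87
top grip [30.3 11.  34.7] 0.97
side end_right [ 13.9 -53.7  11.5] 0.89
side yellow_edge [-70.6  28.3  15.9] 0.63
side grip [23.9 15.3 38.9] 0.71
```

View pics/b1.png

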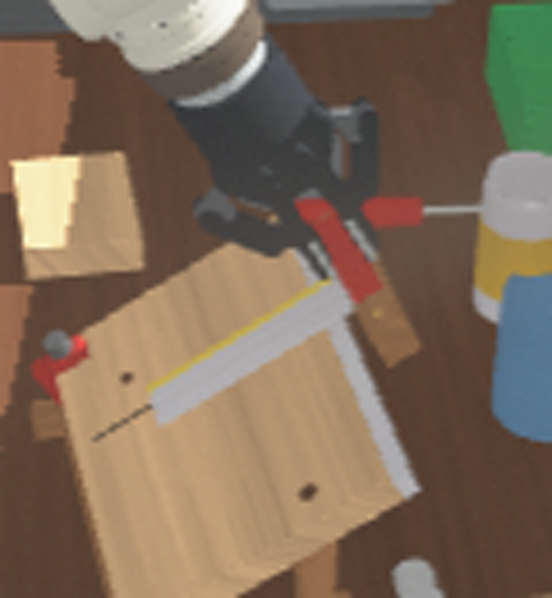

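arm_command([
  {"fingers": 0,"translation": [0.25,0,-0.43],"twist": [0,0,0]},
  {"fingers": 0,"translation": [0.4,0,-0.69],"twist": [0,0,0]},
  {"fingers": 0,"translation": [0.5,0,-0.87],"twist": [0,0,0]},
  {"fingers": 0,"translation": [0.5,0,-0.87],"twist": [0,0,0]},
  {"fingers": 0,"translation": [0.5,0,-0.87],"twist": [0,0,0]},
])

```text
time_s: 8.2
tcp_pos: [648.3, -13.3, 180.0]
orientation: [0.634, 0.729, 0.17, 0.195]
contact_force: [-8.3, -1.2, 5.2]
width: 18.5
gripper_force: 61.1
```

```bash
python3 look.py pics/c.png | tail -10; python3 - <<'E'
import cv2,numpy as np
from h import *
from plan import M,o,b
I=get_image("side")
a=I["frame"][170:250,290:400]
f=7.2
a=cv2.resize(a,None,fx=f,fy=f,interpolation=cv2.INTER_CUBIC)
cv2.imwrite("pics/c1.png",a)
E
```

```text
crop 282 119
crop 280 126
top end_left [13.3 81.4  0.2] 0.8
top end_right [ 12.6 -57.7   4.7] 0.75
top yellow_edge [  45.3 -140.2 -203.8] 0.36
top grip [  75.    72.3 -212.8] 0.73
side end_left [13.7 84.9  5.6] 0.97
side end_right [ 12.3 -56.    1.8] 0.88
side yellow_edge [-71.5  30.4   7.3] 0.83
side grip [24.7 14.1 29.2] 0.6
[ 1.47000e-01  6.36942e+02 -2.86930e+01  3.34320e+01]
[[-0.0, 1.7], [0.6, 0.3], [1.8, 0.1], [2.0, 2.3], [-3.2, -7.1], [-5.1, -5.7], [0.7, -0.2], [1.7, -1.0], [-1.6, -3.5], [0.7, 0.3]]
[-1.00000e-02  5.19457e+02  2.86705e+02]
[[0.4, -0.1], [-0.1, -0.0], [0.7, 0.2], [-0.7, 0.0], [-0.8, -1.3], [0.4, -0.8], [-0.3, 0.0], [-0.7, 0.3], [-0.3, -0.0], [-1.0, -0.4]]
[-0.03874566 -0.52263387  0.14460076]
14 70 [615.  -12.  238.3]
14 25 [637.5 -12.  199.3]
14 0 [650.  -12.  177.7]
0 0 [638.  -14.  170.7]
[[ 0.858 -0.119 -0.5  ]
 [ 0.138  0.99   0.   ]
 [ 0.495 -0.069  0.866]]
```

View pics/c1.png

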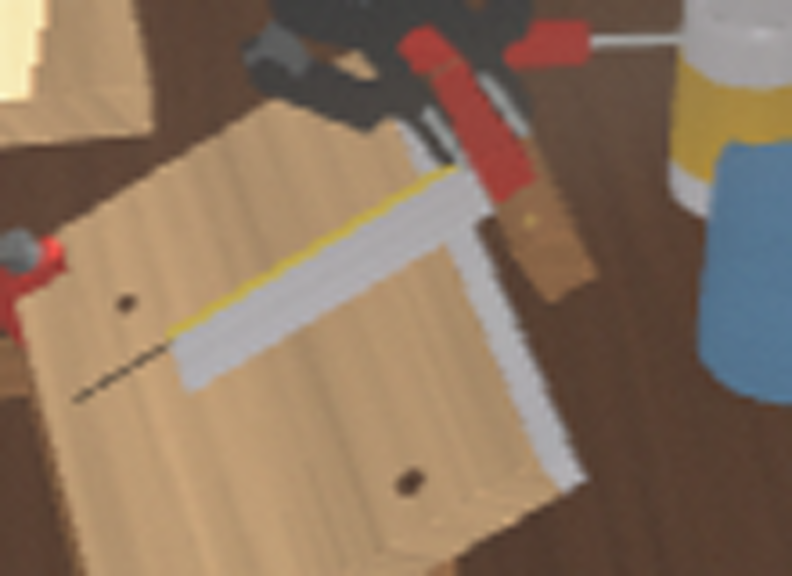

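```bash
cat > prof.py <<'E'
from plan import *
from h import *
for n in("side","top"):
    I=get_image(n); f=I["frame"].astype(np.float32)
    y=np.arange(-30,60,.5)
    def prof(xs,z):
        out=[]
        for x in xs:
            P=np.c_[np.full_like(y,x),y,np.full_like(y,z)]@M.T+o
            uv=project(I,P).astype(np.float32)
            out.append(cv2.remap(f,uv[:,0].reshape(1,-1),uv[:,1].reshape(1,-1),cv2.INTER_LINEAR)[0])
        return np.array(out)
    L=prof(np.arange(-182,-158,1.),0).sum(2); m=(y>15)&(y<50)
    w=np.clip(np.median(L[:,m],1,keepdims=True)-40-L[:,m],0,None)
    c=(w*y[m]).sum(1)/(w.sum(1)+1e-9)
    print(n,"line y, low->high",np.round([np.median(c[:8]),np.median(c[8:16]),np.median(c[16:])],1))
    for a,bb in((-130,-110),(-110,-90),(-90,-70),(-70,-50),(-50,-30),(-30,-10)):
        Y=prof(np.arange(a,bb,1.),4); yel=np.minimum(Y[...,1],Y[...,2])-Y[...,0]
        s=np.median(yel,0)
        k=s>(s.max()+np.median(s[y>40]))/2
        g=np.median(Y,0).sum(1)
        print(a,"yellow",s.max().round(),"from",y[k].min(),"to",y[k].max(), "white from", y[np.median(Y[...,0],0)>130].min() if (np.median(Y[...,0],0)>130).any() else None)
E
python3 prof.py | tail -14; python3 -c "
from plan import *
from h import *
s=get_state();print(M.T@(s['tcp_pos']-o),M.T@s['contact_force'],s['torque'],s['time_s'])"|tail -1
```

```text
side line y, low->high [35.3 35.2 35. ]
-130 yellow 80.0 from 32.0 to 39.0 white from -10.5
-110 yellow 79.0 from 32.0 to 39.0 white from -10.0
-90 yellow 80.0 from 32.0 to 38.5 white from -9.5
-70 yellow 78.0 from 31.5 to 38.5 white from -10.5
-50 yellow 77.0 from 31.5 to 38.5 white from -10.5
-30 yellow 77.0 from 31.5 to 38.0 white from -10.5
top line y, low->high [0. 0. 0.]
-130 yellow 10.0 from 29.5 to 59.5 white from -30.0
-110 yellow 5.0 from -30.0 to 59.5 white from -30.0
-90 yellow 6.0 from -30.0 to 12.0 white from -30.0
-70 yellow 13.0 from -30.0 to 59.5 white from -30.0
-50 yellow 20.0 from 37.0 to 52.5 white from -30.0
-30 yellow 14.0 from -30.0 to -4.0 white from -30.0
[25.54675727 10.50730658 20.9001096 ] [-3.88295515 -0.81544479  9.30096945] [0.01914747 1.76743408 0.04522301] 9.35
```

```bash
sed -i "s/'zy'/'ZY'/" fit.py; python3 - <<'E' | tail -12
import cv2,fit
from h import *
# fit on the stored first pictures (camera poses fixed)
for n,I in(("top0",fit.T),("side0",fit.S)): I["frame"]=cv2.imread(f"pics/{n}.png")
import fit2
from fit2 import *
print(np.round(b,4));print(np.round(fb(b).reshape(-1,2),1).tolist())
M,o=bp(*b[:3])
s=get_state();q=R.from_quat(s["orientation"]).as_matrix()
print("tcp_b",M.T@(s["tcp_pos"]-o)); print((M.T@q).round(3).tolist())
want=M@np.array([[0,1,0],[1,0,0],[0,0,-1.]])
print("twist",R.from_matrix(want@q.T).as_rotvec().round(4)); print(M.round(3))
E
```

```text
[[0.5, 2.5], [0.5, 0.0], [1.1, -1.0], [0.5, 0.1], [-1.8, -4.0], [-3.4, -2.9], [0.9, 0.2], [1.3, -1.2], [-0.8, -3.2], [0.2, 0.1]]
[-1.00000e-02  5.19457e+02  2.86705e+02]
[[0.4, -0.1], [-0.1, -0.0], [0.7, 0.2], [-0.7, 0.0], [-0.8, -1.3], [0.4, -0.8], [-0.3, 0.0], [-0.7, 0.3], [-0.3, -0.0], [-1.0, -0.4]]
[ 1.457000e-01  6.369485e+02 -2.926850e+01  3.165260e+01 -1.631460e+01
 -1.860258e+02]
[[-0.3, 1.5], [0.6, 0.4], [-0.3, -0.2], [0.1, -0.2], [1.3, -0.2], [0.5, -0.3], [-0.2, 0.2], [0.2, 0.3], [-0.6, 0.3], [-0.2, -0.5], [0.2, -0.2]]
tcp_b [26.76003007 14.14336035 19.2373536 ]
[[-0.012, 1.0, -0.004], [0.997, 0.012, -0.073], [-0.073, -0.005, -0.997]]
twist [0.0692 0.0055 0.0259]
[[ 0.857 -0.145 -0.495]
 [ 0.126  0.989 -0.073]
 [ 0.5   -0.     0.866]]
```

arm_command([
  {"fingers": 0,"translation": [-0.2,0,0.4],"twist": [0,0,0]},
  {"fingers": 0,"translation": [-0.36,-0.15,0.7],"twist": [0.035,0.003,0.013]},
  {"fingers": 0,"translation": [-0.36,-0.3,0.7],"twist": [0.0692,0.0055,0.0259]},
  {"fingers": 0,"translation": [-0.36,-0.3,0.7],"twist": [0.0692,0.0055,0.0259]},
  {"fingers": 0,"translation": [-0.36,-0.3,0.7],"twist": [0.0692,0.0055,0.0259]},
])

```text
time_s: 9.95
tcp_pos: [644.9, -16.6, 186.0]
orientation: [0.632, 0.731, 0.195, 0.169]
contact_force: [-0.7, 0.4, -1.5]
width: 18.5
gripper_force: 59.6
```

```bash
cat > plan.py <<'E'
import numpy as np
from scipy.spatial.transform import Rotation as R
b=[.1457,636.95,-29.27,31.65]
M=R.from_euler('ZY',[b[0],-np.pi/6]).as_matrix();o=np.array([b[1],b[2],150.])
E
python3 look.py pics/d.png; python3 prof.py | head -7
```

```text
tcp_b [26.4 11.4 26.3] tool in board [[0.0, 1.0, -0.001], [1.0, -0.0, -0.001], [-0.001, -0.001, -1.0]] F_b [-1.3  0.5 -1. ] tau [-0.06  0.56  0.  ] 9.95 18.482776816814948
crop 283 119
crop 279 126
top end_left [-254.  -276.4  -27. ] 0.75
top end_right [ 13.6 -59.8   9.2] 0.73
top grip [27.  15.7 34. ] 0.76
top line [  54.5  297.4 -205.5] 0.61
side end_left [13.9 88.8 11.6] 0.89
side end_right [ 14.8 -54.2   8.5] 0.67
side yellow_edge [-69.8  31.3  11.2] 0.91
side grip [23.3 15.5 36.2] 0.63
side line y, low->high [32.3 32.4 31.9]
-130 yellow 82.0 from 38.5 to 44.5 white from -3.0
-110 yellow 84.0 from 38.0 to 44.5 white from -2.5
-90 yellow 79.0 from 38.0 to 45.0 white from -3.0
-70 yellow 79.0 from 38.0 to 45.0 white from -3.0
-50 yellow 79.0 from 38.0 to 45.0 white from -3.0
-30 yellow 75.0 from 38.5 to 45.0 white from -3.0
```

arm_command([
  {"fingers": 0,"translation": [0.2,0.03,-0.35],"twist": [0,0,0]},
  {"fingers": 0,"translation": [0.35,0.05,-0.61],"twist": [0,0,0]},
  {"fingers": 0,"translation": [0.4,0.06,-0.69],"twist": [0,0,0]},
  {"fingers": 0,"translation": [0.4,0.06,-0.69],"twist": [0,0,0]},
])

```text
time_s: 11.05
tcp_pos: [648.8, -15.7, 179.3]
orientation: [0.632, 0.731, 0.196, 0.169]
contact_force: [-1.4, -0.7, -0.1]
width: 18.5
gripper_force: 59.9
```

```bash
python3 look.py pics/e.png|head -1; python3 prof.py | head -7
```

```text
tcp_b [26.5 11.7 18.5] tool in board [[0.0, 1.0, -0.001], [1.0, -0.0, 0.0], [0.0, -0.001, -1.0]] F_b [-1.4 -0.5  0.7] tau [-0.13  0.98  0.03] 11.05 18.483958598082015
side line y, low->high [32.3 32.4 31.9]
-130 yellow 81.0 from 29.0 to 35.5 white from -12.5
-110 yellow 81.0 from 29.0 to 35.5 white from -12.0
-90 yellow 79.0 from 29.0 to 35.5 white from -11.5
-70 yellow 79.0 from 29.0 to 35.0 white from -11.5
-50 yellow 77.0 from 29.0 to 35.0 white from -12.0
-30 yellow 75.0 from 29.0 to 35.0 white from -11.5
```

arm_command([
  {"fingers": 0,"translation": [0.05,0.01,-0.09],"twist": [0,0,0]},
  {"fingers": 0,"translation": [0.05,0.01,-0.09],"twist": [0,0,0]},
])

```text
time_s: 11.95
tcp_pos: [649.3, -15.6, 179.3]
orientation: [0.632, 0.731, 0.196, 0.169]
contact_force: [-8.2, -1.4, 5.9]
width: 19.1
gripper_force: 61.0
```

```bash
python3 look.py pics/f.png|head -1; python3 prof.py | head -7
```

```text
tcp_b [26.9 11.8 18.3] tool in board [[0.0, 1.0, 0.0], [1.0, -0.0, -0.0], [-0.0, 0.0, -1.0]] F_b [-4.2 -0.2  9.2] tau [-0.15  1.82  0.07] 11.95 19.07199677392554
side line y, low->high [32.3 32.4 31.8]
-130 yellow 81.0 from 29.5 to 36.0 white from -11.5
-110 yellow 81.0 from 29.0 to 36.0 white from -11.0
-90 yellow 81.0 from 29.0 to 36.0 white from -11.5
-70 yellow 79.0 from 29.0 to 35.5 white from -11.5
-50 yellow 77.0 from 29.0 to 35.5 white from -11.5
-30 yellow 75.0 from 28.5 to 35.0 white from -11.5
```

arm_command([
  {"fingers": 0,"translation": [-0.12,-0.02,0.22],"twist": [0,0,0]},
  {"fingers": 0,"translation": [-0.5,-0.2,-0.07],"twist": [0,0,0]},
  {"fingers": 0,"translation": [-1.0,-0.38,-0.38],"twist": [0,0,0]},
  {"fingers": 0,"translation": [-1.0,-0.38,-0.38],"twist": [0,0,0]},
  {"fingers": 0,"translation": [-0.93,-0.37,-0.5],"twist": [0,0,0]},
  {"fingers": 0,"translation": [-0.93,-0.37,-0.5],"twist": [0,0,0]},
])

```text
time_s: 13.25
tcp_pos: [639.6, -19.4, 173.7]
orientation: [0.632, 0.731, 0.195, 0.169]
contact_force: [-7.3, -0.5, 3.0]
width: 18.6
gripper_force: 60.6
```

```bash
python3 look.py pics/g.png|grep -v line; python3 prof.py | head -7
```

```text
tcp_b [15.4  9.4 18.4] tool in board [[0.0, 1.0, -0.001], [1.0, -0.0, -0.0], [-0.0, -0.001, -1.0]] F_b [-4.8  0.5  6.2] tau [-0.2   1.84  0.02] 13.25 18.630992283883643
crop 283 119
crop 279 126
top end_left [ 3.5 82.2 -1.7] 0.86
top end_right [  3.4 -61.6   2. ] 0.88
top grip [18.  10.5 24.5] 0.95
side end_left [ 5.7 80.6  3.2] 0.69
side end_right [  2.9 -57.8  -1.8] 0.96
side yellow_edge [-82.4  29.6   5.8] 0.59
side grip [-179.5  346.7  -67.9] 0.67
side line y, low->high [32.3 32.4 31.9]
-130 yellow 83.0 from 27.0 to 33.5 white from -14.0
-110 yellow 83.0 from 27.0 to 33.5 white from -14.0
-90 yellow 83.0 from 26.5 to 33.5 white from -14.0
-70 yellow 78.0 from 26.5 to 33.0 white from -14.0
-50 yellow 78.0 from 27.0 to 33.0 white from -13.5
-30 yellow 74.0 from 26.5 to 33.0 white from -14.0
```

arm_command([
  {"fingers": 26,"translation": [0,0,0],"twist": [0,0,0]},
  {"fingers": 32,"translation": [0,0,0],"twist": [0,0,0]},
  {"fingers": 35,"translation": [0,0,0],"twist": [0,0,0]},
  {"fingers": 35,"translation": [0,0,0],"twist": [0,0,0]},
  {"fingers": 35,"translation": [0,0,0],"twist": [0,0,0]},
])

```text
time_s: 14.45
tcp_pos: [640.3, -19.2, 173.7]
orientation: [0.631, 0.731, 0.196, 0.169]
contact_force: [0.5, 0.8, -0.1]
width: 29.9
gripper_force: 0.0
```

```bash
python3 look.py pics/i.png|grep -v line; python3 prof.py | head -7;python3 - <<'E'
import cv2
a=cv2.imread("pics/i_side.png")[160:250,300:400]
cv2.imwrite("pics/i1.png",cv2.resize(a,None,fx=6.5,fy=6.5,interpolation=cv2.INTER_CUBIC))
E
```

```text
tcp_b [15.9  9.5 18.1] tool in board [[-0.0, 1.0, 0.0], [1.0, 0.0, 0.0], [0.0, 0.0, -1.0]] F_b [ 0.5  0.7 -0.3] tau [-0.09  0.44  0.05] 14.45 29.92547239855337
crop 283 119
crop 279 126
top end_left [ 2.4 81.5  0.5] 0.72
top end_right [  1.7 -62.4   0.7] 0.6
top yellow_edge [ -94.2 -372.6 -121.2] 0.74
top grip [17.5 16.  24.2] 0.67
side end_left [ 2.6 83.1  4.4] 0.87
side end_right [  1.7 -56.   -1.6] 0.96
side yellow_edge [-81.6  27.    1.6] 0.55
side grip [16.4 10.8 28. ] 0.97
side line y, low->high [32.3 32.4 31.9]
-130 yellow 81.0 from 26.5 to 33.0 white from -15.0
-110 yellow 79.0 from 26.5 to 33.0 white from -14.5
-90 yellow 80.0 from 26.5 to 33.0 white from -14.0
-70 yellow 77.0 from 26.5 to 33.0 white from -14.0
-50 yellow 77.0 from 26.5 to 33.0 white from -14.0
-30 yellow 73.0 from 26.0 to 33.0 white from -14.0
```

View pics/i1.png

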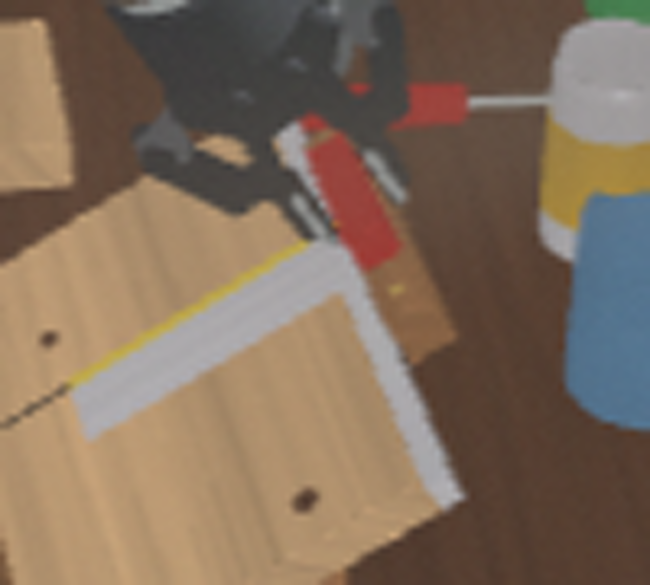

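arm_command([
  {"fingers": 35,"translation": [-0.17,-0.025,-0.1],"twist": [0,0,0]},
  {"fingers": 35,"translation": [-0.34,-0.05,-0.2],"twist": [0,0,0]},
  {"fingers": 35,"translation": [-0.51,-0.075,-0.3],"twist": [0,0,0]},
  {"fingers": 35,"translation": [-0.6,-0.088,-0.35],"twist": [0,0,0]},
  {"fingers": 35,"translation": [-0.69,-0.101,-0.4],"twist": [0,0,0]},
  {"fingers": 35,"translation": [-0.69,-0.101,-0.4],"twist": [0,0,0]},
])

```text
time_s: 15.75
tcp_pos: [633.1, -20.3, 169.5]
orientation: [0.631, 0.731, 0.196, 0.169]
contact_force: [-0.1, -0.1, -0.0]
width: 30.1
gripper_force: 0.0
```

```bash
python3 look.py pics/j.png|grep -v line
```

```text
tcp_b [ 7.6  9.5 18.2] tool in board [[0.0, 1.0, -0.0], [1.0, -0.0, 0.0], [0.0, -0.0, -1.0]] F_b [-0.1 -0.1  0. ] tau [-0.07  0.49  0.04] 15.75 30.080738420595004
crop 283 119
crop 279 126
top end_left [-4.2 81.4 -6. ] 0.78
top end_right [  2.3 -59.3   3.1] 0.71
top grip [11.8 12.3 24.7] 0.69
side end_left [-1.4 82.9  2.2] 0.7
side end_right [ -2.1 -53.    0.4] 0.81
side yellow_edge [-83.7  29.    4.9] 0.62
side grip [ 9.1 12.3 25.9] 0.92
```

arm_command([
  {"fingers": 35,"translation": [-0.043,-0.006,-0.025],"twist": [0,0,0]},
  {"fingers": 35,"translation": [-0.086,-0.013,-0.05],"twist": [0,0,0]},
  {"fingers": 35,"translation": [-0.086,-0.013,-0.05],"twist": [0,0,0]},
])

```text
time_s: 16.65
tcp_pos: [632.3, -20.4, 169.0]
orientation: [0.632, 0.731, 0.196, 0.169]
contact_force: [-0.0, 0.4, 0.7]
width: 29.8
gripper_force: 0.0
```

arm_command([
  {"fingers": 35,"translation": [-0.043,-0.006,-0.025],"twist": [0,0,0]},
  {"fingers": 35,"translation": [-0.086,-0.013,-0.05],"twist": [0,0,0]},
  {"fingers": 35,"translation": [-0.086,-0.013,-0.05],"twist": [0,0,0]},
])

```text
time_s: 16.95
tcp_pos: [631.6, -20.5, 168.7]
orientation: [0.631, 0.731, 0.196, 0.169]
contact_force: [1.5, -0.3, -0.5]
width: 30.1
gripper_force: 0.4
```

arm_command([
  {"fingers": 35,"translation": [-0.043,-0.006,-0.025],"twist": [0,0,0]},
  {"fingers": 35,"translation": [-0.086,-0.013,-0.05],"twist": [0,0,0]},
  {"fingers": 35,"translation": [-0.086,-0.013,-0.05],"twist": [0,0,0]},
])

```text
time_s: 17.25
tcp_pos: [631.4, -20.6, 168.9]
orientation: [0.631, 0.731, 0.197, 0.17]
contact_force: [5.8, 0.4, 1.5]
width: 29.9
gripper_force: 2.5
```

arm_command([
  {"fingers": 35,"translation": [-0.03,-0.004,-0.0175],"twist": [0,0,0]},
  {"fingers": 35,"translation": [-0.043,-0.006,-0.025],"twist": [0,0,0]},
  {"fingers": 35,"translation": [-0.043,-0.006,-0.025],"twist": [0,0,0]},
  {"fingers": 35,"translation": [-0.043,-0.006,-0.025],"twist": [0,0,0]},
])

```text
time_s: 17.65
tcp_pos: [631.3, -20.6, 169.0]
orientation: [0.631, 0.731, 0.197, 0.17]
contact_force: [6.7, 1.2, 1.2]
width: 30.0
gripper_force: 3.1
```

arm_command([
  {"fingers": 35,"translation": [-0.03,-0.004,-0.0175],"twist": [0,0,0]},
  {"fingers": 35,"translation": [-0.06,-0.009,-0.035],"twist": [0,0,0]},
  {"fingers": 35,"translation": [-0.06,-0.009,-0.035],"twist": [0,0,0]},
  {"fingers": 35,"translation": [-0.06,-0.009,-0.035],"twist": [0,0,0]},
  {"fingers": 35,"translation": [-0.06,-0.009,-0.035],"twist": [0,0,0]},
])

```text
time_s: 18.15
tcp_pos: [631.1, -20.6, 169.2]
orientation: [0.631, 0.731, 0.197, 0.17]
contact_force: [8.0, 1.7, 1.1]
width: 30.0
gripper_force: 4.1
```

```bash
python3 look.py pics/k.png|grep -v line; python3 prof.py | head -7
```

```text
tcp_b [ 5.6  9.4 18.9] tool in board [[-0.001, 1.0, 0.004], [1.0, 0.001, 0.0], [0.0, 0.004, -1.0]] F_b [ 7.7  0.5 -3.1] tau [ 0.26 -1.16  0.01] 18.15 30.039829019315405
crop 283 119
crop 279 126
top end_left [-1.1 79.3 -1. ] 0.94
top end_right [ -1.1 -58.1   0.9] 0.9
top grip [13.8 14.3 27.8] 0.82
side end_left [-1.2 83.5  3. ] 0.79
side end_right [ -0.1 -55.8  -1.8] 0.58
side yellow_edge [-87.6  28.3   7.4] 0.59
side grip [10.  12.4 27.5] 0.9
side line y, low->high [32.3 32.4 31.9]
-130 yellow 81.0 from 26.5 to 33.0 white from -14.5
-110 yellow 80.0 from 26.5 to 33.0 white from -14.0
-90 yellow 80.0 from 26.5 to 33.5 white from -13.5
-70 yellow 78.0 from 27.0 to 33.5 white from -14.0
-50 yellow 80.0 from 27.0 to 33.5 white from -13.5
-30 yellow 34.0 from -30.0 to -13.5 white from -13.5
```

arm_command([
  {"fingers": 35,"translation": [0,0,-0.05],"twist": [0,0,0]},
  {"fingers": 35,"translation": [0,0,-0.09],"twist": [0,0,0]},
  {"fingers": 35,"translation": [-0.01,0,-0.1],"twist": [0,0,0]},
  {"fingers": 35,"translation": [-0.01,0,-0.1],"twist": [0,0,0]},
])

```text
time_s: 19.25
tcp_pos: [631.2, -20.6, 169.1]
orientation: [0.631, 0.731, 0.198, 0.171]
contact_force: [5.6, 0.6, 5.8]
width: 29.7
gripper_force: 3.7
```

arm_command([
  {"fingers": 35,"translation": [-0.04,-0.006,-0.03],"twist": [0,0,0]},
  {"fingers": 35,"translation": [-0.08,-0.012,-0.06],"twist": [0,0,0]},
  {"fingers": 35,"translation": [-0.08,-0.012,-0.06],"twist": [0,0,0]},
  {"fingers": 35,"translation": [-0.08,-0.012,-0.06],"twist": [0,0,0]},
  {"fingers": 35,"translation": [-0.08,-0.012,-0.06],"twist": [0,0,0]},
  {"fingers": 35,"translation": [-0.08,-0.012,-0.06],"twist": [0,0,0]},
  {"fingers": 35,"translation": [-0.08,-0.012,-0.06],"twist": [0,0,0]},
])

```text
time_s: 19.95
tcp_pos: [631.1, -20.6, 169.1]
orientation: [0.63, 0.731, 0.198, 0.172]
contact_force: [10.9, 2.1, 5.0]
width: 30.1
gripper_force: 5.9
```

arm_command([
  {"fingers": 35,"translation": [0.2,0.03,0.18],"twist": [0,0,0]},
  {"fingers": 35,"translation": [0.4,0.06,0.4],"twist": [0,0,0]},
  {"fingers": 35,"translation": [0.56,0.08,0.6],"twist": [0,0,0]},
  {"fingers": 35,"translation": [0.56,0.08,0.6],"twist": [0,0,0]},
])

```text
time_s: 20.35
tcp_pos: [634.4, -20.1, 171.8]
orientation: [0.632, 0.731, 0.196, 0.169]
contact_force: [0.1, -0.3, -0.2]
width: 29.9
gripper_force: 0.0
```

```bash
python3 look.py pics/l.png|grep -v line; python3 prof.py | head -7
```

```text
tcp_b [ 9.9  9.4 19.5] tool in board [[0.0, 1.0, -0.0], [1.0, -0.0, 0.0], [0.0, -0.0, -1.0]] F_b [-0.  -0.4 -0.2] tau [-0.1   0.47 -0.  ] 20.35 29.915759262726098
crop 283 119
crop 279 126
top end_left [ 1.7 83.9 -3. ] 0.94
top end_right [ -2.3 -62.9   0.4] 0.77
top grip [11.9 15.4 25.2] 0.62
side end_left [ 1.5 81.9  4.8] 0.87
side end_right [ -4.1 -54.   -2.5] 0.61
side yellow_edge [-86.6  32.7   6.1] 0.68
side grip [11.3 13.2 26.5] 0.8
side line y, low->high [32.3 32.4 31.9]
-130 yellow 80.0 from 26.5 to 33.0 white from -14.5
-110 yellow 79.0 from 26.5 to 33.0 white from -14.0
-90 yellow 79.0 from 26.5 to 33.0 white from -13.5
-70 yellow 76.0 from 26.5 to 33.0 white from -14.0
-50 yellow 76.0 from 26.5 to 33.0 white from -14.0
-30 yellow 53.0 from -30.0 to 30.5 white from -14.0
```

Contact is off and the tool is centred. I'm withdrawing along the board's normal.

arm_command([
  {"fingers": 37,"translation": [-0.5,-0.07,0.87],"twist": [0,0,0]},
  {"fingers": 38,"translation": [-1.5,-0.22,2.6],"twist": [0,0,0]},
  {"fingers": 38,"translation": [-3,-0.44,5.2],"twist": [0,0,0]},
  {"fingers": 38,"translation": [-5,-0.73,8.7],"twist": [0,0,0]},
  {"fingers": 38,"translation": [-8,0,12],"twist": [0,0,0]},
  {"fingers": 38,"translation": [-12,4,15],"twist": [0,0,0]},
  {"fingers": 38,"translation": [-16,8,18],"twist": [0,0,0]},
  {"fingers": 38,"translation": [-18,12,20],"twist": [0,0,0]},
  {"fingers": 38,"translation": [-18,16,20],"twist": [0,0,0]},
  {"fingers": 38,"translation": [-18,20,20],"twist": [0,0,0]},
  {"fingers": 38,"translation": [-18,24,20],"twist": [0,0,0]},
  {"fingers": 38,"translation": [-18,24,20],"twist": [0,0,0]},
])

```text
time_s: 22.25
tcp_pos: [453.2, 224.3, 371.8]
orientation: [0.629, 0.733, 0.196, 0.168]
contact_force: [-0.1, -0.2, -0.6]
width: 32.3
gripper_force: 0.0
```

```bash
python3 look.py pics/m.png|grep -v tool; python3 prof.py
```

```text
crop 283 119
crop 279 126
top end_left [-0.6 81.5 -1.3] 0.9
top end_right [ -3.8 -58.7   2.4] 0.8
top yellow_edge [-178.7  348.8  -69.4] 0.67
top grip [14.6 13.3 23.5] 0.6
top line [ -95.7 -376.4 -120.4] 0.57
side end_left [ 0.3 80.7  2.6] 0.59
side yellow_edge [-84.   29.4   3.4] 0.59
side grip [ 9.8 10.8 31.5] 0.7
side line y, low->high [32.2 32.4 31.9]
-130 yellow 87.0 from 26.5 to 33.0 white from -16.0
-110 yellow 84.0 from 26.5 to 33.0 white from -15.5
-90 yellow 85.0 from 26.5 to 33.0 white from -14.5
-70 yellow 83.0 from 26.5 to 33.0 white from -15.0
-50 yellow 82.0 from 26.5 to 33.0 white from -15.0
-30 yellow 83.0 from 26.5 to 32.5 white from -15.0
top line y, low->high [32.5 32.1 32.4]
-130 yellow 138.0 from 27.0 to 31.0 white from -9.5
-110 yellow 140.0 from 27.0 to 31.0 white from -9.0
-90 yellow 143.0 from 27.0 to 31.0 white from -8.5
-70 yellow 138.0 from 26.5 to 31.0 white from -9.0
-50 yellow 146.0 from 27.0 to 31.5 white from -9.0
-30 yellow 150.0 from 27.0 to 31.0 white from -8.5
```

View pics/m.png

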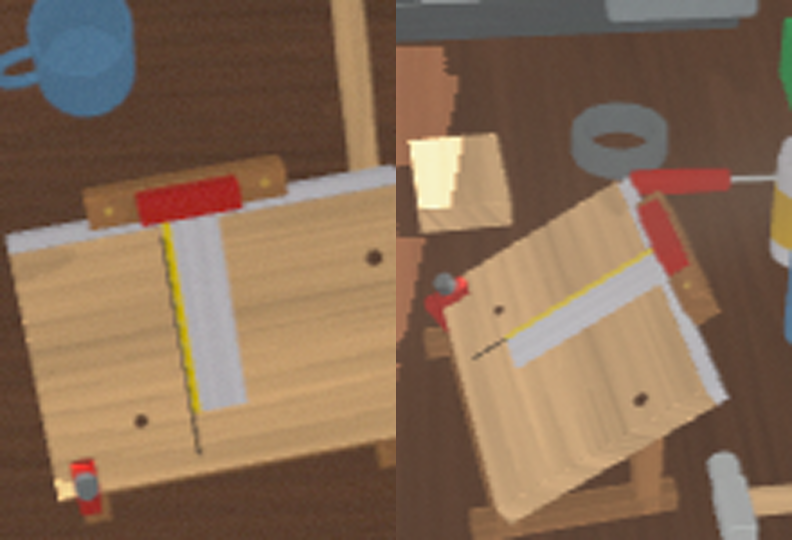

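```bash
python3 -c "
from cell import ticket
print(ticket.hand_in())"
```

```text
the job is handed in; nothing more can be done
None
```

The T-square lies flat on the board with its red grip up and its head hooked over and seated against the edging after a pull of about 12 N. Its yellow edge runs parallel to the pencil line and within about 1 mm of its centre, and the job was handed in at about 22 s; no verdict came back.

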